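# Start the warming chamber, pin its lid and hold it shut

### The arm

A 7-joint arm with a two-finger parallel gripper is mounted at the origin on the work surface. World frame = base frame: x ahead of the robot, y to its left, z up, the work surface at z = 0. Lengths are in m, angles in rad, forces in N, time in s.
With the tool pointing down it reaches from about 0.425 to 0.925 m from the base axis. Payload 6.8 kg.
Tool frame: the origin (TCP) lies on the centre line of the jaws, within the pads' length; the fingertips stand 25 mm ahead of it and the grasp point (between the pads) lies 6 mm ahead of it; z points along the fingers, y is the direction in which the jaws open and shut (so a half turn about z gives the same grasp; the last joint's range is limited). The gripper opens to 85 mm and grips with 20 to 120 N. Pads are 22 mm wide; open, the fingers measure 114 mm over their backs; the gripper's body (76 mm by 85 mm) begins 54 mm behind the grasp point. The pads swing forward as they close: fully open they stand 13 mm farther back than shut.
Start: joints at [-1.361, 0.477, 0.022, 1.555, -0.011, 1.109, -0.083], TCP at [0.211, 0.641, 0.256] pointing down, gripper open.
Joint ranges: [-2.96, 2.96], [-0.34, 2.1], [-1.41, 1.46], [0.24, 2.44], [-1.37, 4.51], [0.17, 1.92], [-2.96, 2.96]. Speed limits (rad/s): [2.39, 2.39, 3.14, 3.14, 3.14, 3.14, 3.14].

### API

Orientations are given as a unit quaternion [w, x, y, z].
In Python, from station import status, cams, order, models gives the robot as it stands.
- The arm moves only by the tool move_arm, never from a script. Its argument "steps" is one flat list of numbers, 7 for each row, row after row: the gripper's target within -1 to 1 (fully open at 1, half-way at 0, shut at -1), then the shift along the world's x, y, z in cm, then the turn, a rotation vector about the world's x, y, z in degrees. A call has 1 to 8 rows; each row shifts and turns the commanded pose from where the row before left it; what a row does not reach is not made up. A row lasts 1/10 s, in which the tool goes at most 50 mm and 8.59 degrees, less where a joint would pass 70% of its speed; a pose out of reach is approached as far as the arm can. A call with a gripper value outside its range is refused whole. The fingers move at their own pace and stop on an object; "newtons" is the grip in N (left out, the last holds). Time passes only in rows, so rows that do not move let the fingers close. It gives the time, the measured TCP pose, the force and the opening at its end, in the units of the state.
- status.get_obs(): the state, without advancing time (a new reading comes with each control period).
- cams.read_camera(name): name is "scene" or "top"; returns a dict with "pixels" (384x512x3 uint8, red, green, blue), "mtx" (3x3 intrinsics, pixels), "T" (4x4, takes a point from camera to world coordinates). Camera axes: x right, y down, z forward; pixel columns grow to the right and rows downward; lengths in m; the calibration is good to about 2 mm. A picture is of the moment at which its call begins. There is no depth.
- order.hand_in(): hands the job in, once; it reports no verdict.
Trained networks look in the newest picture that a camera, given by its name, has taken for a name from the list of things; names that differ only in an ending like _2 or _b are one class to them, and where a whole thing is asked for, a point or a joint stands for the part that bears it (a point fixed in the world has none). Each returns a list of dicts, best first, with "score" (0 to 1); they miss things now and then, are a little off and sometimes report something else, mostly with a low value. They report only what shows in the picture. A call takes as long as a camera call. They do not tell look-alikes from the thing itself.
- models.silhouettes(camera, query): "region" (384x512 bool, what is visible of it) and "box" ([centre column, centre row, width, height] in pixels, round what is visible of it).
- models.place_of(camera, query): "position" ([row, column] in pixels: a listed point, or the origin of a listed thing).
The state is a dict: "t": time; "q": joint angles; "joint_vel": joint speeds; "joint_torque": joint torques, N m; "eef_pos": TCP position; "tool_rot": TCP orientation; "contact_force": force on the tool from outside, world axes, zero at the start; "torque": the same for the moment, N m; "gripper_width": opening from 0.0 (shut) to 1.0 (fully open).
Only numpy, scipy, OpenCV 4.12 (cv2) and the standard library are available. Lean on these libraries where they do the work, as an engineer would, in place of code of your own. Each camera call takes 0.05 s, during which the arm holds its last target.

### The job

On the control box, start the warming chamber by pressing fully and releasing one key at a time: first the round key, then the square key, then the long key. Then swing the chamber's hinged window lid down onto its springy seal, take the pin with the tall plain round grip from the stand, and push it down through the hole in the lid's nose into the hole in the base until its collar presses the lid fully shut. Finish while still gripping the pin and pressing it down, because the seal lifts the lid as soon as you let go; leave the other two pins and everything else on the bench where they are.

Things in the scene. Friction and masses are not known exactly. Their poses are not given: they have to be found in the camera images.
- keypad: heater control box, grey with a black face, 80 x 176 x 30 mm tall, fixed to the bench. Origin at the centre of its underside; z up, y along its long side. Three white keys stand 10 mm out of its top (40 mm above the bench) in one row along y, 4 mm off the middle towards -x: long key at y = +55 mm, round key at y = 0, square key at y = -55 mm
- key_round (a joint): travel of the round key (24 mm across), m; 0 is up, 0.006 fully down, grows as pressed; springs back; 1.4 N starts it and 5 N holds it fully down. It counts as pressed beyond 0.004 with the other two keys up
- key_square (a joint): travel of the square key (24 x 24 mm), same spring and travel as the round key
- key_long (a joint): travel of the long key (50 mm along the box's x, 20 mm along y), same spring and travel as the round key
- key_round_top (a point): centre of the round key's top face
- key_square_top (a point): centre of the square key's top face
- key_long_top (a point): centre of the long key's top face
- chamber: warming chamber, aluminium base fixed to the bench, 104 mm (its x) x 192 mm (its y), 26 mm tall, hinge lugs up to 41 mm. Origin on its underside, z up. The lid's hinge axis runs along its x at y = +78 mm, 36 mm above the bench; the shut lid reaches from there towards -y. At y = -85 mm a 44 mm square block holds the base's pin hole. A black sprung seal frame stands round the specimen slide
- lid (a joint): opening angle of the lid, rad: 0 shut and level, 1.57 upright; starts at 1.0 to 1.7, limit 1.9. The hinge is stiff (0.1 N m): the lid stays where it is left and must be pushed all the way down. Lid: steel frame with clear window, 78 mm wide, 8 mm thick, to 141 mm from the hinge, then a 44 mm wide nose to 185 mm. Lowered and let go, it rests ajar at 0.08; pressing it shut takes up to 6 N at the nose
- lid_window (a point): point on the middle line of the lid's outer (upper when shut) face, 130 mm from the hinge axis, 4 mm outside the lid's mid-plane; its z points out of that face and its y to the hinge
- lid_hole (a point): mouth of the lid's pin hole on its outer face, 163 mm from the hinge axis; hole 13 mm across, through the 8 mm nose; with the lid shut it is 40 mm above the bench, right over the base hole
- base_hole (a point): mouth of the base's pin hole, 26 mm above the bench; hole 13 mm across, going straight down through the 26 mm block to the bench; z up
- pin_stand: white block 190 x 70 x 45 mm tall, fixed, with a row of three holes along its x, 60 mm apart, in which the three steel pins stand upright in any order. Origin at the centre of its underside, z up
- lock_pin: steel lock pin, about 70 g, upright in the stand, the one with the tall plain round grip. Origin at its lower tip, z up along it. Shank 10 mm across, 34 mm long, its lowest 8 mm tapering to 5 mm; collar 24 mm across at 34 to 39 mm; round grip 16 mm across at 39 to 84 mm. In the stand the collar rests on the top face (tip 11 mm above the bench). Fully home the collar lies on the shut lid, the tip 6 mm above the bench
- lock_pin_tip (a point): lower tip of the lock pin
- knob_pin: another steel pin in the stand, with a wide flat knob 36 mm across, its top 71 mm above the bench; not to be used. Origin at its lower tip
- tee_pin: another steel pin in the stand, with a 54 mm cross bar on top, 76 mm above the bench; not to be used. Origin at its lower tip
- dish_stack: bystander: three stacked pale culture dishes, 60 mm across, 45 mm tall; origin under its centre
- stain_bottle: bystander: amber bottle, 44 mm across, 85 mm tall; origin under its centre
- sample_jar: bystander: clear jar, 56 mm across, 65 mm tall; origin under its centre
- beaker: bystander: glass beaker, 60 mm across, 80 mm tall; origin under its centre
- slide_box: bystander: grey slide box, 85 x 100 x 35 mm tall; origin under its centre
- well_plate: bystander: well plate, 85 x 127 x 14 mm tall; origin under its centre
- tweezers: bystander: steel tweezers lying flat, 116 mm long, 7 mm tall; origin under its centre
Not all that is in view belongs to the job. Leave any yellow look-alike of the chamber alone.

How it is judged:
By the outcome, as a careful person would: the job done as asked, in the order asked, and still so for the second after the job is handed in, while the arm keeps its last pose, push and grip.
It also fails if it takes over 58 s, if anything falls off the work surface, if the arm or the gripper's body presses on something with over 40 N, if the wrist force passes 120 N, or if a joint passes its speed limit or range.

## Working session

There is one attempt and no reset: what is moved stays moved. The work goes in short steps, Python scripts to look and compute and a tool call to move; the robot and the scene stay as the last step left them, time stands still between calls to the robot, and variables do not carry over. Pictures are saved under pics/ and viewed, and the job is handed in when it is done.

Besides the shell and the picture viewer there is one more tool, called after "Call:" by a JSON object that holds its "method" and its "body". move_arm: Moves the arm, as the interface text tells. Its arguments: {"type":"object","properties":{"steps":{"type":"array"},"newtons":{"type":"number"}},"required":["steps"]}

```bash
mkdir -p pics; ls
cat > h.py <<'E'
import numpy as np, cv2
from station import status, cams, order, models
def snap(n,f,scale=1.5):
    c=cams.read_camera(n); im=cv2.cvtColor(c['pixels'],cv2.COLOR_RGB2BGR)
    cv2.imwrite('pics/'+f,cv2.resize(im,None,fx=scale,fy=scale,interpolation=cv2.INTER_CUBIC)); return c
def ray(c,row,col):
    d=np.linalg.inv(c['mtx'])@np.array([col,row,1.]); T=c['T']; return T[:3,3],T[:3,:3]@d
def atz(c,row,col,z):
    o,d=ray(c,row,col); return o+d*(z-o[2])/d[2]
def proj(c,p):
    T=c['T']; q=c['mtx']@(T[:3,:3].T@(np.asarray(p)-T[:3,3])); return q[1]/q[2],q[0]/q[2]
E
python3 - <<'E'
from h import *
a=snap('scene','s0.png');b=snap('top','t0.png')
np.set_printoptions(precision=4,suppress=True)
for c in(a,b): print(c['mtx'],c['T'])
print(status.get_obs())
for n,c in(('scene',a),('top',b)):
  for q in ['keypad','key_round_top','key_square_top','key_long_top','chamber','lid_window','lid_hole','base_hole','pin_stand','lock_pin','lock_pin_tip','knob_pin','tee_pin']:
    print(n,q,[(round(r['score'],2),np.round(r['position'],1)) for r in models.place_of(n,q)][:3])
E
```

```text
pics
[[446.6036   0.     257.3343]
 [  0.     446.6036 195.4421]
 [  0.       0.       1.    ]] [[ 0.514   0.6231 -0.5896  1.2364]
 [ 0.8578 -0.3752  0.3513 -0.4763]
 [-0.0023 -0.6863 -0.7273  0.9889]
 [ 0.      0.      0.      1.    ]]
[[362.9439   0.     254.0936]
 [  0.     362.9439 191.1031]
 [  0.       0.       1.    ]] [[ 0.0094 -0.9834  0.1811  0.3377]
 [-1.     -0.0094  0.001  -0.0386]
 [ 0.0007 -0.1811 -0.9835  1.0863]
 [ 0.      0.      0.      1.    ]]
{'t': 0.1, 'q': array([-1.3611,  0.4777,  0.0223,  1.5563, -0.0115,  1.1093, -0.0831]), 'joint_vel': array([ 0.0007, -0.0023,  0.0009, -0.0035,  0.0006,  0.0005, -0.001 ]), 'joint_torque': array([  0.0038, -59.7757,   1.6137, -28.1957,   0.0128,   0.005 ,
        -0.    ]), 'eef_pos': array([0.2108, 0.6407, 0.2554]), 'tool_rot': array([-0.0001,  0.1582,  0.9874, -0.0008]), 'contact_force': array([-0.2475,  0.7242, -0.6477]), 'torque': array([-0.014 ,  0.0199, -0.0013]), 'gripper_width': 0.9991715169764133}
scene keypad [(0.94, array([163.7, 345.1]))]
scene key_round_top [(0.41, array([153.8, 347.6]))]
scene key_square_top [
[... 1000 characters left out ...]
, array([288.8, 110. ])), (0.68, array([198.7, 229.4])), (0.66, array([276.5, 372.6]))]
top lid_window [(0.79, array([295.3, 121.3])), (0.61, array([273.8, 395.4])), (0.58, array([184.1, 206.7]))]
top lid_hole [(0.98, array([292. , 131.8])), (0.69, array([270.6, 403.3])), (0.66, array([183. , 207.2]))]
top base_hole [(0.84, array([195.7, 256.5])), (0.81, array([265.4, 404.1])), (0.71, array([292.2, 134. ]))]
top pin_stand [(0.7, array([194.9, 331.2]))]
top lock_pin [(0.59, array([200.4, 335.1])), (0.31, array([223.3, 406.6]))]
top lock_pin_tip [(0.58, array([196.7, 333.5]))]
top knob_pin [(0.64, array([176.6, 338.7]))]
top tee_pin [(0.68, array([148.6, 128.8])), (0.6, array([214. , 331.4]))]
```

View pics/s0.png

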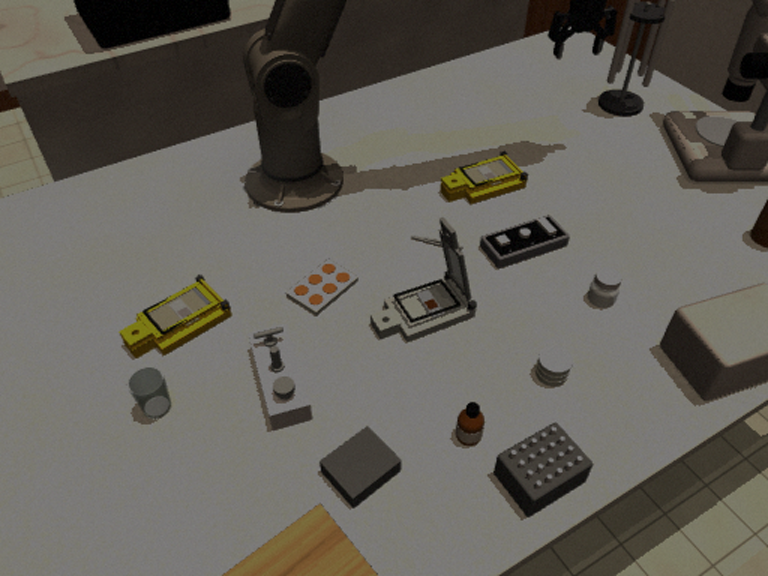

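View pics/t0.png

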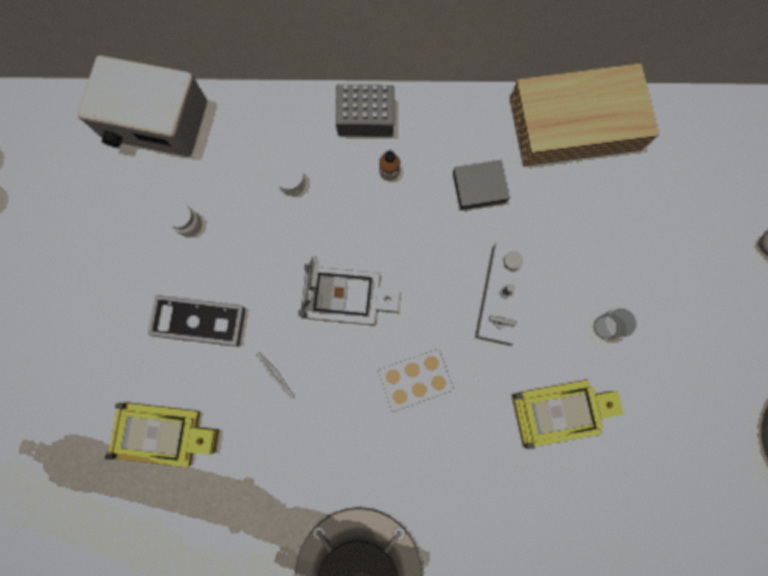

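The pictures show the keypad at top (1.5x) about (197,321), the real silver chamber at (345,295) with its lid upright, and the stand at (500,295). Lock pin is the middle pin. Next I triangulate.

```bash
cat >> h.py <<'E'
def tri(c1,p1,c2,p2):
    o1,d1=ray(c1,*p1);o2,d2=ray(c2,*p2);d1=d1/np.linalg.norm(d1);d2=d2/np.linalg.norm(d2)
    A=np.stack([d1,-d2],1);s=np.linalg.lstsq(A,o2-o1,rcond=None)[0]
    a=o1+s[0]*d1;b=o2+s[1]*d2; return (a+b)/2,np.linalg.norm(a-b)
E
python3 - <<'E'
from h import *
np.set_printoptions(precision=4,suppress=True)
a=cams.read_camera('scene');b=cams.read_camera('top')
def crop(c,f,r0,r1,c0,c1,s):
    im=cv2.cvtColor(c['pixels'],cv2.COLOR_RGB2BGR)[r0:r1,c0:c1]
    im=cv2.convertScaleAbs(im,alpha=1.4)
    cv2.imwrite('pics/'+f,cv2.resize(im,None,fx=s,fy=s,interpolation=cv2.INTER_CUBIC))
crop(b,'t1.png',160,240,90,190,8)
crop(b,'t2.png',160,235,190,275,8)
crop(b,'t3.png',155,235,305,365,7)
crop(a,'s1.png',135,240,235,390,5)
crop(a,'s2.png',210,290,160,215,7)
P={'keypad':((163.7,345.1),(210.5,131)),'round':((153.8,347.6),(216.1,130.6)),'square':((160.6,334.9),(220.4,145.2)),'long':((150.3,364),(212.5,107.7)),
'chamber':((207.2,283.4),(198.7,229.4)),'lidwin':((161.4,301),(184.1,206.7)),'lidhole':((153.8,298.8),(183,207.2)),'basehole':((213.5,254.9),(195.7,256.5)),
'stand':((252.6,186.9),(194.9,331.2)),'lock':((249.8,183.1),(200.4,335.1)),'tip':((254.3,183.1),(196.7,333.5)),'knob':((268.3,189.6),(176.6,338.7)),'tee':((234.1,179.9),(214,331.4))}
for k,(s,t) in P.items(): print(k,*tri(a,s,b,t))
for k,z in (('keypad',0),('round',.04),('square',.04),('long',.04),('chamber',0),('basehole',.026),('stand',0),('lock',.011),('knob',.011),('tee',.011)):
  print(k,atz(a,*P[k][0],z),atz(b,*P[k][1],z))
E
```

```text
keypad [0.4695 0.3213 0.0099] 0.01707380255828411
round [0.4554 0.3235 0.0362] 0.006415515522621229
square [0.4447 0.285  0.017 ] 0.0041688272626171155
long [0.4644 0.3902 0.0292] 0.0009361971956056673
chamber [0.5151 0.0399 0.0003] 0.006265499179195656
lidwin [0.5242 0.0855 0.1696] 0.001924395637419223
lidhole [0.5208 0.0797 0.1974] 0.0002152339479542177
basehole [ 0.5165 -0.0495  0.0279] 0.010496409916774658
stand [ 0.526  -0.2721  0.0079] 0.004229607779782428
lock [ 0.5107 -0.2801  0.0082] 0.0026661671270289213
tip [ 0.5214 -0.2812  0.0011] 0.005922282896975572
knob [ 0.5815 -0.2916  0.0183] 0.0011088934150840358
tee [ 0.4673 -0.2666  0.0207] 0.0005285078999956247
keypad [0.4604 0.3198 0.    ] [0.4748 0.3328 0.    ]
round [0.4591 0.3238 0.04  ] [0.4534 0.3192 0.04  ]
square [0.4638 0.2691 0.04  ] [0.4414 0.2761 0.04  ]
long [0.473  0.3799 0.04  ] [0.4633 0.3863 0.04  ]
chamber [0.5159 0.0431 0.    ] [0.5136 0.0372 0.    ]
basehole [ 0.5131 -0.0535  0.026 ] [ 0.5192 -0.0448  0.026 ]
stand [ 0.5193 -0.2723  0.    ] [ 0.5283 -0.2718  0.    ]
lock [ 0.5135 -0.2795  0.011 ] [ 0.5097 -0.2807  0.011 ]
knob [ 0.5768 -0.2897  0.011 ] [ 0.5829 -0.2939  0.011 ]
tee [ 0.4594 -0.2647  0.011 ] [ 0.4686 -0.2684  0.011 ]
```

View pics/t1.png

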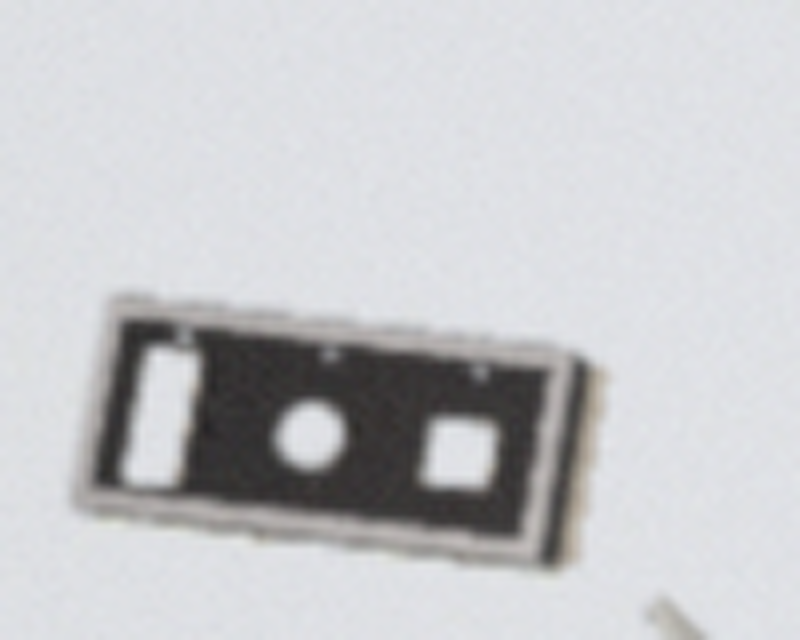

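View pics/t2.png

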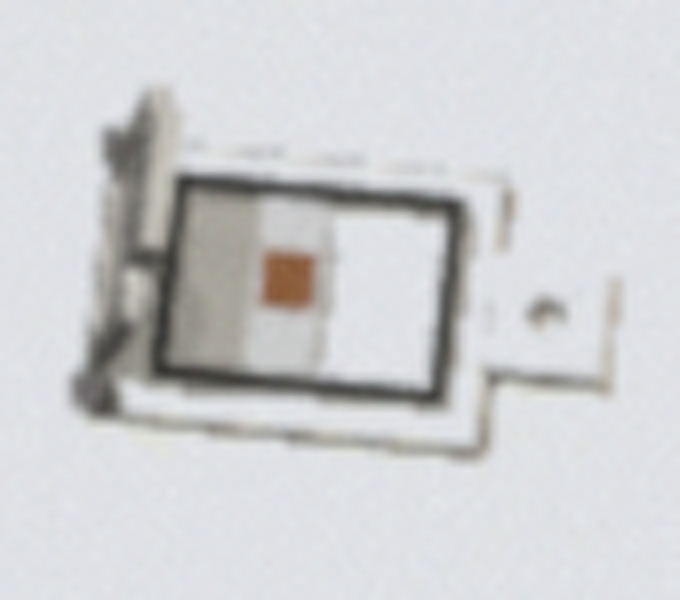

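View pics/t3.png

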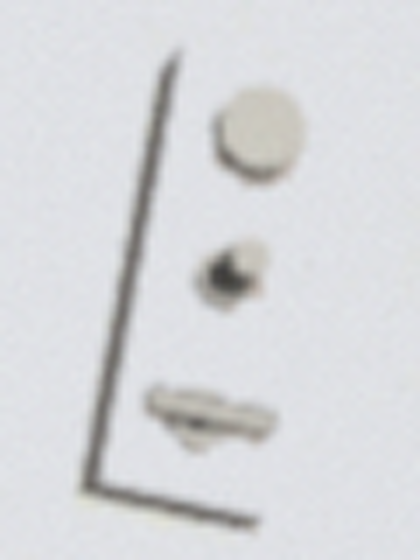

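View pics/s1.png

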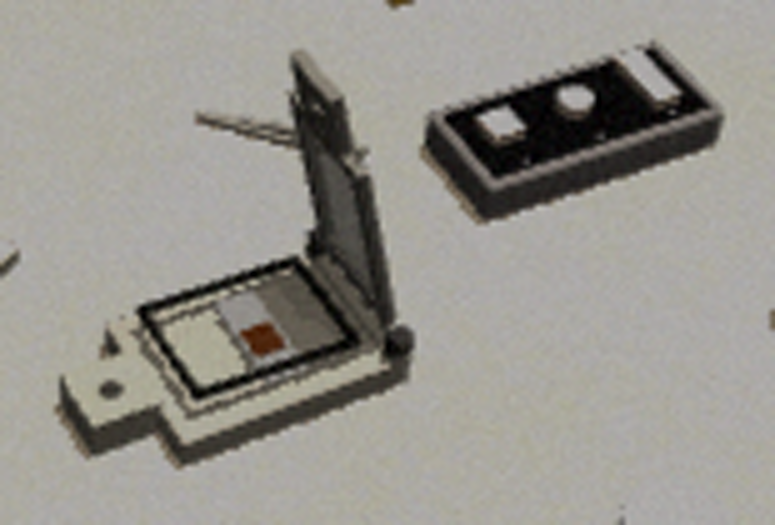

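View pics/s2.png

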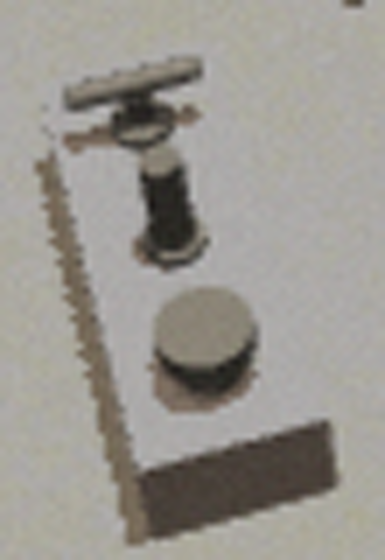

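```bash
cat > m.py <<'E'
from h import *
np.set_printoptions(precision=4,suppress=True)
a=cams.read_camera('scene');b=cams.read_camera('top')
def px(u,v,s,r0,c0): return (r0+(v+.5)/s-.5, c0+(u+.5)/s-.5)
t1=lambda u,v:px(u,v,8,160,90)
t2=lambda u,v:px(u,v,8,160,190)
t3=lambda u,v:px(u,v,7,155,305)
s1=lambda u,v:px(u,v,5,135,235)
s2=lambda u,v:px(u,v,7,210,160)
L=[('long',s1(650,77),t1(162,418),.04),('round',s1(575,98),t1(311,435),.04),('square',s1(501,118),t1(460,455),.04),
('basehole',s1(111,389),t2(546,312),.026),('griptop',s2(162,160),t3(250,255),.095),('collar',s2(172,243),t3(226,283),.05),
('knobtop',s2(207,328),t3(261,132),.071),('teebar',s2(133,80),t3(210,412),.076),
('sealTL',s1(140,312),t2(465,200),.03),('sealBL',s1(195,395),t2(442,400),.03),('sealBR',s1(358,340),t2(158,377),.03),('sealTR',s1(292,258),t2(183,180),.03),
('lidtipA',s1(295,52),t2(80,400),.2),
('kp c1',s1(430,115),t1(535,560),.03),('kp c2',s1(488,188),t1(575,355),.03),('kp c3',s1(720,112),t1(115,300),.03),('kp c4',s1(657,42),t1(78,505),.03)]
for n,s,t,z in L:
    p,e=tri(a,s,b,t); print(n,'tri',p,round(e,4),'scene@z',atz(a,*s,z)[:2],'top@z',atz(b,*t,z)[:2])
E
python3 m.py
```

```text
long tri [0.4674 0.3853 0.0336] 0.0051 scene@z [0.4729 0.3825] top@z [0.4653 0.3803]
round tri [0.461  0.3288 0.0367] 0.0037 scene@z [0.4639 0.3281] top@z [0.4597 0.3259]
square tri [0.454  0.2736 0.0397] 0.0045 scene@z [0.4547 0.2758] top@z [0.4529 0.2715]
basehole tri [ 0.5113 -0.0476  0.0253] 0.0025 scene@z [ 0.5123 -0.0467] top@z [ 0.5106 -0.0487]
griptop tri [ 0.5236 -0.2757  0.0944] 0.0031 scene@z [ 0.5249 -0.2745] top@z [ 0.5228 -0.277 ]
collar tri [ 0.5212 -0.2776  0.043 ] 0.0033 scene@z [ 0.5274 -0.2776] top@z [ 0.5193 -0.2775]
knobtop tri [ 0.5805 -0.2881  0.067 ] 0.0041 scene@z [ 0.5844 -0.2871] top@z [ 0.5787 -0.289 ]
teebar tri [ 0.4635 -0.2634  0.0709] 0.0025 scene@z [ 0.4684 -0.2635] top@z [ 0.4624 -0.2634]
sealTL tri [ 0.5328 -0.0287  0.1014] 0.0201 scene@z [ 0.4725 -0.003 ] top@z [ 0.5518 -0.0183]
sealBL tri [ 0.4929  0.005  -0.0314] 0.0324 scene@z [ 0.5439 -0.0099] top@z [ 0.4769 -0.0108]
sealBR tri [ 0.5027  0.1174 -0.0379] 0.035 scene@z [0.557  0.0939] top@z [0.4845 0.0935]
sealTR tri [0.5389 0.0684 0.0988] 0.0221 scene@z [0.4817 0.0986] top@z [0.5584 0.0866]
lidtipA tri [0.4586 0.103  0.172 ] 0.0061 scene@z [0.4861 0.0861] top@z [0.4535 0.096 ]
kp c1 tri [0.4171 0.2474 0.0263] 0.0035 scene@z [0.4207 0.2465] top@z [0.416  0.2448]
kp c2 tri [0.4923 0.2364 0.0284] 0.0032 scene@z [0.4939 0.2369] top@z [0.4913 0.2345]
kp c3 tri [0.5117 0.4085 0.0267] 0.0038 scene@z [0.5144 0.4076] top@z [0.5101 0.4052]
kp c4 tri [0.4366 0.4175 0.0265] 0.0076 scene@z [0.4399 0.4187] top@z [0.4344 0.4123]
```

Systematic offset between cameras is about 3 mm, so I average them: round key (.4615,.327), base hole (.5115,−.048), lock pin (.5238,−.2757), stand row yaw ≈ −12°. Moving to the round key with the gripper shut.

Call:
{"method": "move_arm", "body": {"steps": [-1,2.8,-3.5,-0.8,0,0,0.8,-1,2.8,-3.5,-0.8,0,0,0.8,-1,2.8,-3.5,-0.8,0,0,0.8,-1,2.8,-3.5,-0.8,0,0,0.8,-1,2.8,-3.5,-0.8,0,0,0.8,-1,2.8,-3.5,-0.8,0,0,0.8,-1,2.8,-3.5,-0.8,0,0,0.8,-1,2.8,-3.5,-0.8,0,0,0.8], "newtons": 40}}

```text
t: 2.4
eef_pos: [0.4359, 0.3598, 0.1923]
tool_rot: [0.0, 0.103, 0.995, 0.0]
contact_force: [1.2, 0.6, -0.2]
gripper_width: 0.0
```

Call:
{"method": "move_arm", "body": {"steps": [-1,0.9,-1.1,-4,0,0,0,-1,0.9,-1.1,-4,0,0,0,-1,0.8,-1.1,-3.2,0,0,0,-1,0,0,0,0,0,0,-1,0,0,0,0,0,0]}}

```text
t: 2.9
eef_pos: [0.4609, 0.3285, 0.0807]
tool_rot: [-0.0, 0.103, 0.995, -0.0]
contact_force: [-0.8, 0.1, 1.1]
gripper_width: 0.003
```

Run:
```python
from h import *
for n,f,r0,r1,c0,c1,s in (('scene','s5.png',60,200,290,410,5),('top','t5.png',150,250,80,200,6)):
    c=cams.read_camera(n); im=cv2.convertScaleAbs(cv2.cvtColor(c['pixels'],cv2.COLOR_RGB2BGR)[r0:r1,c0:c1],alpha=1.4)
    cv2.imwrite('pics/'+f,cv2.resize(im,None,fx=s,fy=s,interpolation=cv2.INTER_CUBIC)[:600])
o=status.get_obs();print(o['t'],o['eef_pos'],o['contact_force'])
```

```text
3.0 [0.46141674 0.3301484  0.08224386] [0.7515361  0.4164767  0.71721998]
```

View pics/s5.png

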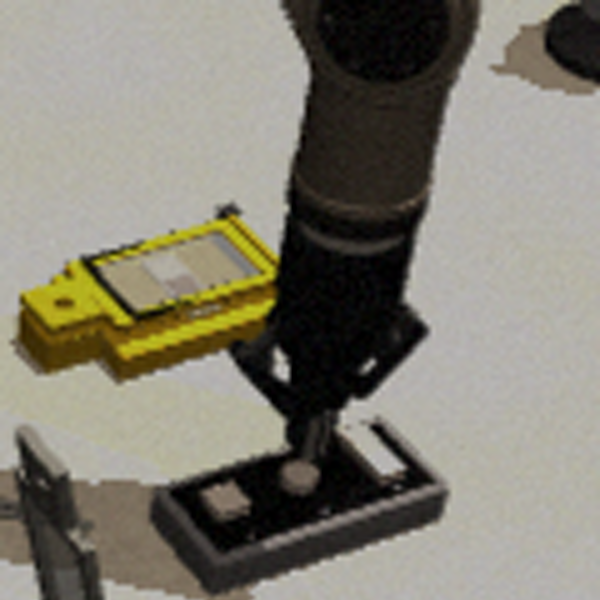

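View pics/t5.png

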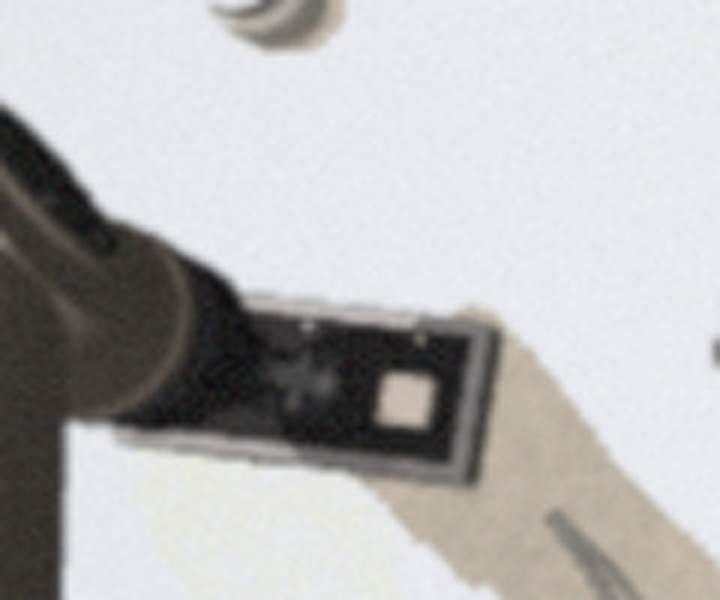

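The fingers stand right over the round key. Pressing.

Call:
{"method": "move_arm", "body": {"steps": [-1,0,0,-1.2,0,0,0,-1,0,0,-0.5,0,0,0,-1,0,0,-0.3,0,0,0,-1,0,0,0,0,0,0]}}

```text
t: 3.4
eef_pos: [0.4608, 0.3293, 0.0605]
tool_rot: [0.0, 0.102, 0.995, 0.001]
contact_force: [-1.4, 1.6, 3.8]
gripper_width: 0.002
```

Call:
{"method": "move_arm", "body": {"steps": [-1,0,0,-0.2,0,0,0,-1,0,0,-0.1,0,0,0,-1,0,0,0,0,0,0]}}

```text
t: 3.7
eef_pos: [0.4609, 0.3293, 0.0589]
tool_rot: [0.0, 0.103, 0.995, 0.001]
contact_force: [-3.9, 0.9, 17.1]
gripper_width: -0.006
```

17 N: bottomed out. Release and do the square key.

Call:
{"method": "move_arm", "body": {"steps": [-1,0,0,1.2,0,0,0,-1,0,0,1.2,0,0,0,-1,-0.3,-2.7,0,0,0,0,-1,-0.4,-2.7,0,0,0,0,-1,0,0,0,0,0,0,-1,0,0,-1.2,0,0,0,-1,0,0,-0.8,0,0,0]}}

```text
t: 4.4
eef_pos: [0.4542, 0.2748, 0.0607]
tool_rot: [0.0, 0.103, 0.995, 0.0]
contact_force: [1.2, -2.4, 5.1]
gripper_width: -0.003
```

Call:
{"method": "move_arm", "body": {"steps": [-1,0,0,-0.3,0,0,0,-1,0,0,-0.1,0,0,0,-1,0,0,0,0,0,0]}}

```text
t: 4.7
eef_pos: [0.4542, 0.2749, 0.0587]
tool_rot: [-0.0, 0.103, 0.995, 0.0]
contact_force: [-4.6, -4.8, 25.1]
gripper_width: -0.002
```

Run:
```python
from h import *
for n,f,r0,r1,c0,c1,s in (('scene','s6.png',100,200,290,410,6),):
    c=cams.read_camera(n); im=cv2.convertScaleAbs(cv2.cvtColor(c['pixels'],cv2.COLOR_RGB2BGR)[r0:r1,c0:c1],alpha=1.8)
    cv2.imwrite('pics/'+f,cv2.resize(im,None,fx=s,fy=s,interpolation=cv2.INTER_CUBIC)[:600])
o=status.get_obs();print(o['t'],o['eef_pos'],o['contact_force'])
```

```text
4.75 [0.45424493 0.2748623  0.05869366] [-5.96839357 -4.52366259 25.77225803]
```

View pics/s6.png

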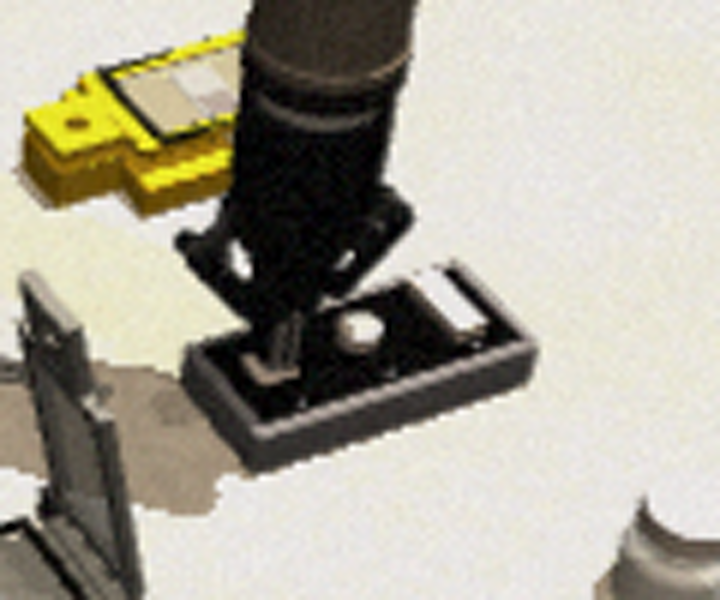

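Square key is down (25 N), the round one has sprung back. Next the long key.

Call:
{"method": "move_arm", "body": {"steps": [-1,0,0,1.2,0,0,0,-1,0,0,1.2,0,0,0,-1,0.5,3.6,0,0,0,0,-1,0.5,3.6,0,0,0,0,-1,0.5,3.6,0,0,0,0,-1,0,0,-0.8,0,0,0,-1,0,0,-0.7,0,0,0,-1,0,0,-0.5,0,0,0]}}

```text
t: 5.55
eef_pos: [0.4685, 0.3816, 0.0605]
tool_rot: [-0.0, 0.103, 0.995, -0.0]
contact_force: [-2.3, 1.6, 4.2]
gripper_width: -0.001
```

Call:
{"method": "move_arm", "body": {"steps": [-1,0,0,-0.3,0,0,0,-1,0,0,-0.1,0,0,0,-1,0,0,0,0,0,0]}}

```text
t: 5.85
eef_pos: [0.4685, 0.3816, 0.0589]
tool_rot: [-0.001, 0.103, 0.995, -0.0]
contact_force: [-6.2, -2.2, 16.7]
gripper_width: 0.001
```

Run:
```python
from h import *
for n,f,r0,r1,c0,c1,s in (('scene','s7.png',100,200,290,410,6),):
    c=cams.read_camera(n); im=cv2.convertScaleAbs(cv2.cvtColor(c['pixels'],cv2.COLOR_RGB2BGR)[r0:r1,c0:c1],alpha=1.8)
    cv2.imwrite('pics/'+f,cv2.resize(im,None,fx=s,fy=s,interpolation=cv2.INTER_CUBIC)[:600])
o=status.get_obs();print(o['t'],o['eef_pos'],o['contact_force'])
```

```text
5.9 [0.46844282 0.38160741 0.05890117] [-5.63586696 -1.18139021 16.4234046 ]
```

View pics/s7.png

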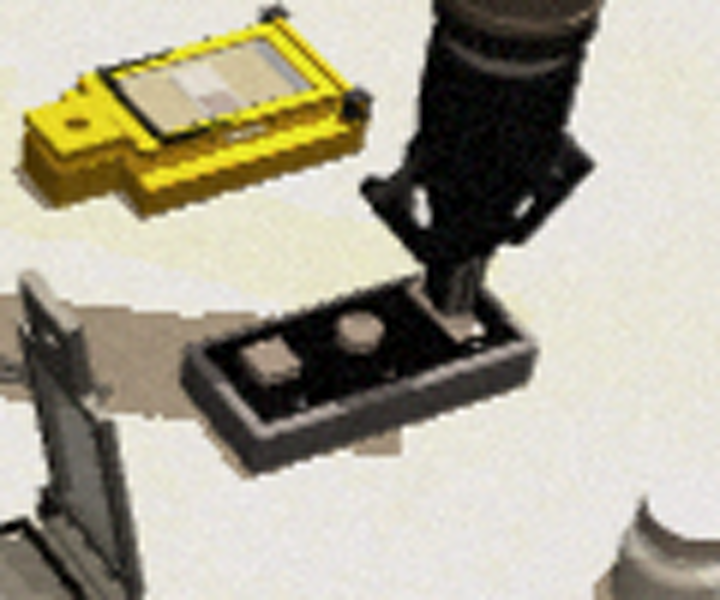

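Long key down, others up. Lift, and go behind the lid.

Call:
{"method": "move_arm", "body": {"steps": [-1,0,0,4.8,0,0,0,-1,0,0,4.8,0,0,0,-1,0,0,4.8,0,0,0,-1,1.1,-4.1,0,0,0,0,-1,1.1,-4.1,0,0,0,0,-1,1.1,-4.1,0,0,0,0,-1,1.1,-4.1,0,0,0,0,-1,1.1,-4.1,0,0,0,0]}}

```text
t: 6.7
eef_pos: [0.5236, 0.1738, 0.2011]
tool_rot: [-0.0, 0.104, 0.995, -0.0]
contact_force: [1.0, -0.1, -0.2]
gripper_width: 0.0
```

Run:
```python
from h import *
a=snap('scene','s8.png');b=snap('top','t8.png')
o=status.get_obs();print(o['t'],o['eef_pos'],o['contact_force'])
```

```text
6.8 [0.52508893 0.16804203 0.20112526] [1.68856635 0.5052754  0.53781614]
```

View pics/s8.png

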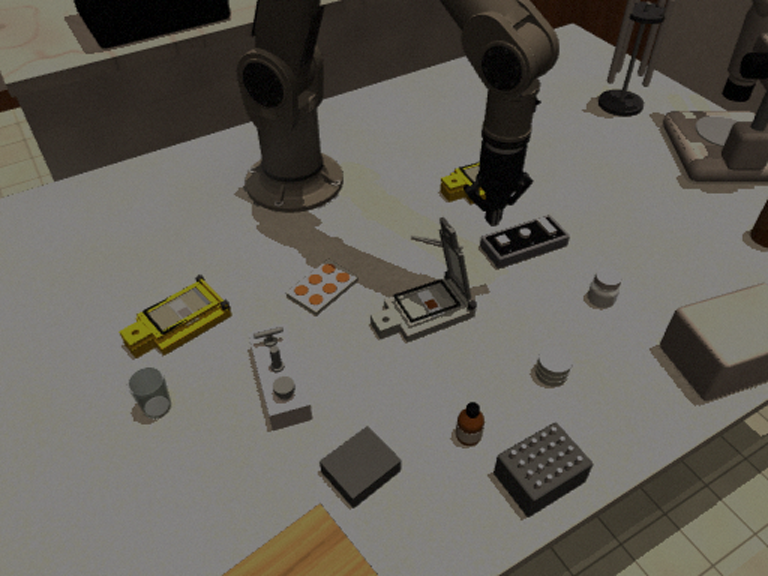

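View pics/t8.png

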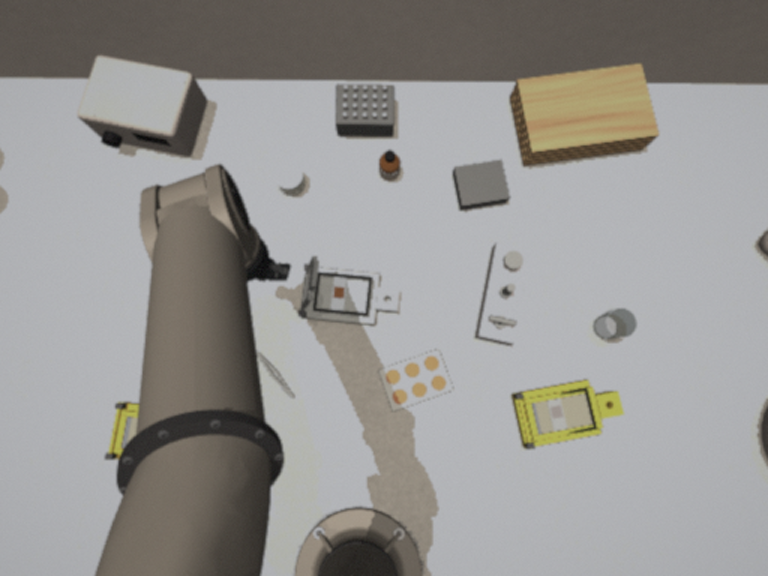

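Call:
{"method": "move_arm", "body": {"steps": [-1,0,-2.0,0,0,0,0,-1,0,-1.0,0,0,0,0,-1,0,0,0,0,0,0]}}

```text
t: 7.1
eef_pos: [0.5236, 0.1449, 0.2011]
tool_rot: [-0.0, 0.105, 0.995, -0.001]
contact_force: [-0.1, -0.0, -0.6]
gripper_width: 0.001
```

Call:
{"method": "move_arm", "body": {"steps": [-1,0,-2.5,0,0,0,0,-1,0,-1.5,0,0,0,0,-1,-0.2,-2.2,-0.6,0,0,0,-1,-0.1,-1.5,-0.6,0,0,0,-1,-0.2,-1.7,-1.1,0,0,0,-1,-0.2,-1.7,-1.3,0,0,0]}}

```text
t: 7.7
eef_pos: [0.5173, 0.0361, 0.1654]
tool_rot: [0.001, 0.103, 0.995, 0.0]
contact_force: [1.0, 0.5, 0.5]
gripper_width: 0.001
```

Run:
```python
from h import *
for n,f,r0,r1,c0,c1,s in (('scene','s9.png',80,240,235,390,4),):
    c=cams.read_camera(n); im=cv2.convertScaleAbs(cv2.cvtColor(c['pixels'],cv2.COLOR_RGB2BGR)[r0:r1,c0:c1],alpha=1.8)
    cv2.imwrite('pics/'+f,cv2.resize(im,None,fx=s,fy=s,interpolation=cv2.INTER_CUBIC)[:600])
o=status.get_obs();print(o['t'],o['eef_pos'],o['contact_force'])
```

```text
7.75 [0.51543623 0.0325239  0.16325137] [-1.65878335 -3.93554413 -1.55406868]
```

View pics/s9.png

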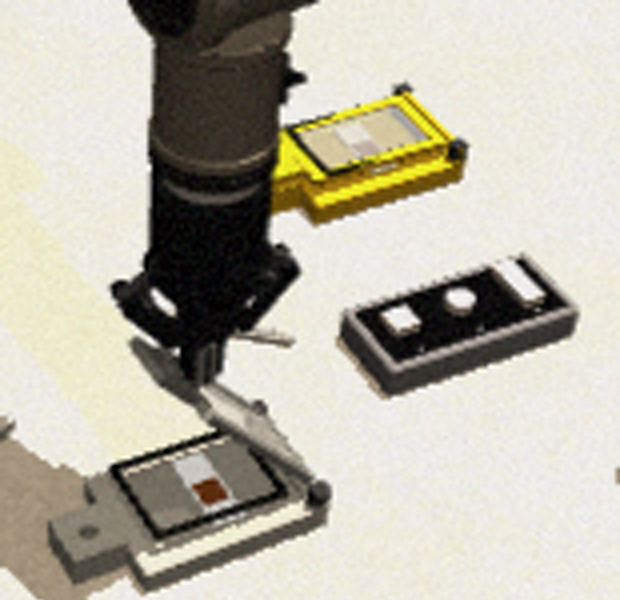

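The lid is following the finger, at roughly 45°. Continue down.

Call:
{"method": "move_arm", "body": {"steps": [-1,-0.1,-1.3,-1.6,0,0,0,-1,-0.1,-1.3,-1.6,0,0,0,-1,-0.1,-0.7,-1.6,0,0,0,-1,0,-0.7,-1.6,0,0,0,-1,0,-0.3,-1.2,0,0,0,-1,0,-0.2,-1.2,0,0,0]}}

```text
t: 8.35
eef_pos: [0.5142, -0.0084, 0.0768]
tool_rot: [0.0, 0.103, 0.995, 0.0]
contact_force: [-0.5, -0.3, 0.7]
gripper_width: 0.001
```

Run:
```python
from h import *
for n,f,r0,r1,c0,c1,s in (('scene','s10.png',80,240,235,390,4),):
    c=cams.read_camera(n); im=cv2.convertScaleAbs(cv2.cvtColor(c['pixels'],cv2.COLOR_RGB2BGR)[r0:r1,c0:c1],alpha=1.8)
    cv2.imwrite('pics/'+f,cv2.resize(im,None,fx=s,fy=s,interpolation=cv2.INTER_CUBIC)[:600])
o=status.get_obs();print(o['t'],o['eef_pos'],o['contact_force'])
```

```text
8.4 [ 0.51323007 -0.00865967  0.07525434] [-0.40162138 -1.52119603 -0.69194354]
```

View pics/s10.png

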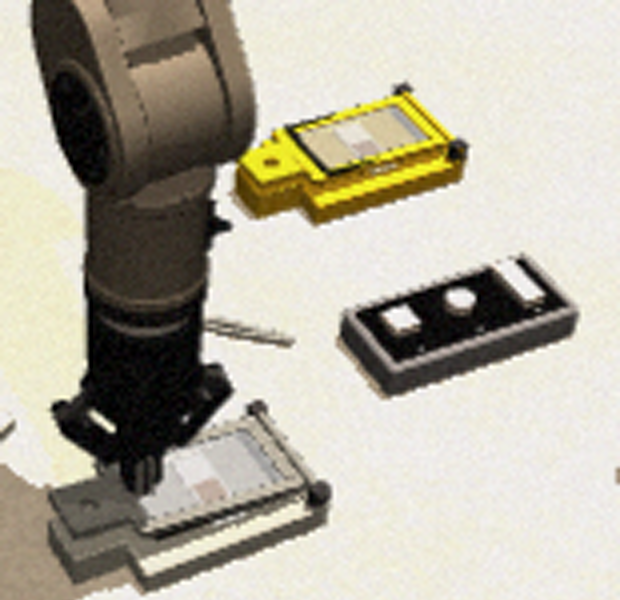

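Nearly down; press slightly further to the seal, then lift away.

Call:
{"method": "move_arm", "body": {"steps": [-1,0,0,-0.6,0,0,0,-1,0,0,0,0,0,0]}}

```text
t: 8.6
eef_pos: [0.5139, -0.0086, 0.0711]
tool_rot: [-0.0, 0.103, 0.995, -0.0]
contact_force: [-1.7, -0.8, 2.6]
gripper_width: 0.003
```

Call:
{"method": "move_arm", "body": {"steps": [-1,0,0,4,0,0,0,-1,0,0,4.5,0,0,0,-1,0,-4.5,1,0,0,0,1,0,-4.8,0,0,0,0,1,0,-4.8,0,0,0,0,1,0,-4.8,0,0,0,0]}}

```text
t: 9.2
eef_pos: [0.5144, -0.199, 0.1673]
tool_rot: [0.001, 0.102, 0.995, 0.0]
contact_force: [1.1, 0.7, 0.1]
gripper_width: 0.505
```

Run:
```python
from h import *
for n,f,r0,r1,c0,c1,s in (('scene','s11.png',130,240,235,345,6),('top','t11.png',160,235,190,290,7)):
    c=cams.read_camera(n); im=cv2.convertScaleAbs(cv2.cvtColor(c['pixels'],cv2.COLOR_RGB2BGR)[r0:r1,c0:c1],alpha=1.4)
    cv2.imwrite('pics/'+f,cv2.resize(im,None,fx=s,fy=s,interpolation=cv2.INTER_CUBIC)[:600])
    for q in('lid_hole','lid_window','base_hole'): print(n,q,[(round(r['score'],2),np.round(r['position'],1)) for r in models.place_of(n,q)][:3])
o=status.get_obs();print(o['t'],o['eef_pos'],o['contact_force'])
```

```text
scene lid_hole [(0.93, array([220.1,  92. ])), (0.87, array([119.8, 298.8])), (0.72, array([269.2, 102.6]))]
scene lid_window [(0.88, array([204.3, 268.8])), (0.88, array([210.7, 102.8])), (0.65, array([120. , 308.5]))]
scene base_hole [(0.87, array([125.4, 305.1])), (0.72, array([214.4, 254.7])), (0.57, array([226.6,  86.3]))]
top lid_hole [(0.98, array([292.4, 132.1])), (0.96, array([269. , 404.1])), (0.81, array([200.1, 257.6]))]
top lid_window [(0.86, array([273.1, 396.5])), (0.57, array([196.5, 248.9])), (0.56, array([293.6, 120.1]))]
top base_hole [(0.89, array([291.9, 133.7])), (0.77, array([267.4, 404.5])), (0.61, array([198.1, 256.6]))]
9.6 [ 0.51437486 -0.19574749  0.16633007] [ 0.45077245 -0.14212407  0.55228063]
```

View pics/s11.png

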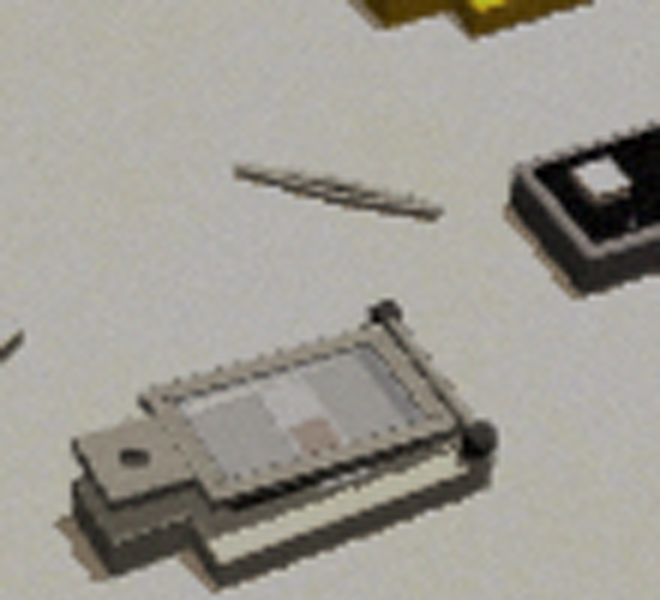

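View pics/t11.png

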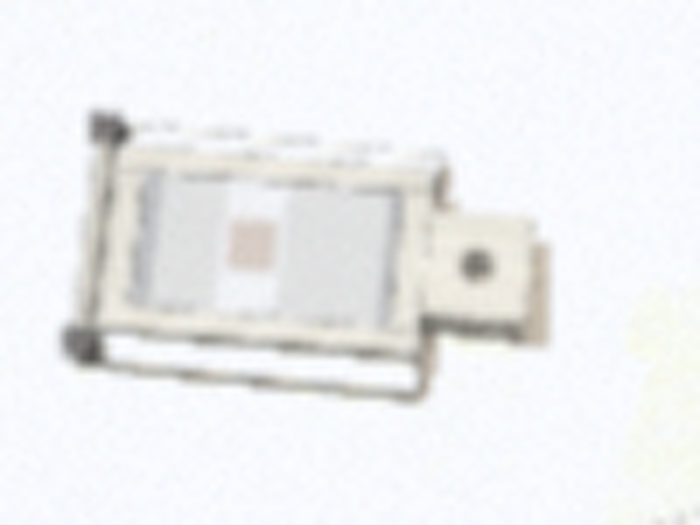

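The lid rests ajar on the seal; its hole is at scene crop (133,457), top crop (477,264).

Run:
```python
from h import *
np.set_printoptions(precision=4,suppress=True)
a=cams.read_camera('scene');b=cams.read_camera('top')
def hole(c,r0,c0,rad=5,thr=None):
    # dark centroid
    g=cv2.cvtColor(c['pixels'],cv2.COLOR_RGB2GRAY).astype(float)
    r,cc=int(round(r0)),int(round(c0)); p=g[r-rad:r+rad+1,cc-rad:cc+rad+1]
    w=np.clip(np.median(p)-8-p,0,None); yy,xx=np.mgrid[r-rad:r+rad+1,cc-rad:cc+rad+1]
    return (w*yy).sum()/w.sum(),(w*xx).sum()/w.sum()
s=(130+457.5/6-.5,235+133.5/6-.5); t=(160+264.5/7-.5,190+477.5/7-.5)
print(s,t); s2=hole(a,*s,3);t2=hole(b,*t,3);print(s2,t2)
for S,T in((s,t),(s2,t2)):print(tri(a,S,b,T),atz(a,*S,.053),atz(b,*T,.053))
o=status.get_obs();print(o['t'],o['eef_pos'])
im=cv2.convertScaleAbs(cv2.cvtColor(a['pixels'],cv2.COLOR_RGB2BGR)[150:310,140:260],alpha=1.5)
cv2.imwrite('pics/s12.png',cv2.resize(im,None,fx=3.7,fy=3.7,interpolation=cv2.INTER_CUBIC))
```

```text
(205.75, 256.75) (197.28571428571428, 257.7142857142857)
(np.float64(205.78178368121442), np.float64(256.8918406072106)) (np.float64(197.43364485981309), np.float64(257.57570093457946))
(array([ 0.5105, -0.0471,  0.0527]), np.float64(0.002370601160806007)) [ 0.5112 -0.0461  0.053 ] [ 0.51   -0.0482  0.053 ]
(array([ 0.5103, -0.0466,  0.052 ]), np.float64(0.0025992456153346426)) [ 0.5115 -0.0458  0.053 ] [ 0.5095 -0.0478  0.053 ]
9.7 [ 0.5143 -0.1962  0.1663]
```

View pics/s12.png

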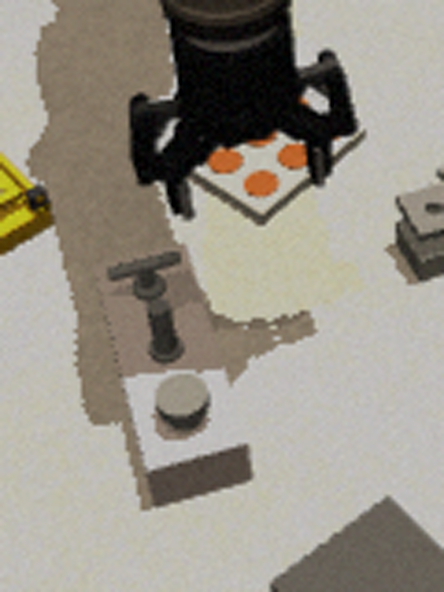

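Call:
{"method": "move_arm", "body": {"steps": [1,0.3,-2.7,0,0,0,0,1,0.3,-2.7,0,0,0,0,1,0.3,-2.6,0,0,0,0,1,0,0,-2.5,0,0,0,1,0,0,0,0,0,0]}}

```text
t: 10.2
eef_pos: [0.5214, -0.2768, 0.1389]
tool_rot: [-0.002, 0.103, 0.995, 0.001]
contact_force: [-0.9, -0.4, -1.2]
gripper_width: 1.0
```

Run:
```python
from h import *
for n,f,r0,r1,c0,c1,s in (('scene','s13.png',160,290,140,230,4.6),('top','t13.png',150,230,300,380,7)):
    c=cams.read_camera(n); im=cv2.convertScaleAbs(cv2.cvtColor(c['pixels'],cv2.COLOR_RGB2BGR)[r0:r1,c0:c1],alpha=1.5)
    cv2.imwrite('pics/'+f,cv2.resize(im,None,fx=s,fy=s,interpolation=cv2.INTER_CUBIC)[:600])
o=status.get_obs();print(o['t'],o['eef_pos'],o['contact_force'])
```

```text
10.3 [ 0.52278572 -0.27644547  0.14101849] [ 0.08930569  0.55851097 -0.58264401]
```

View pics/s13.png

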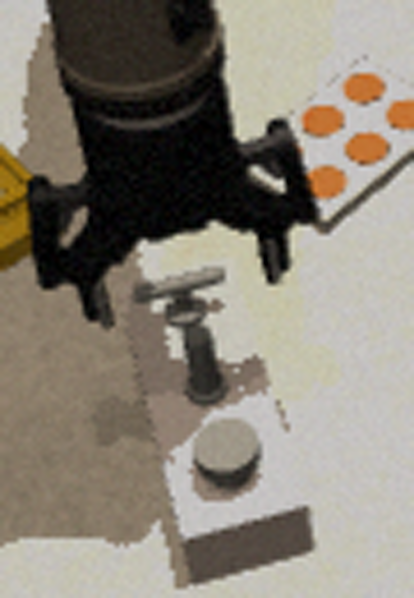

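View pics/t13.png

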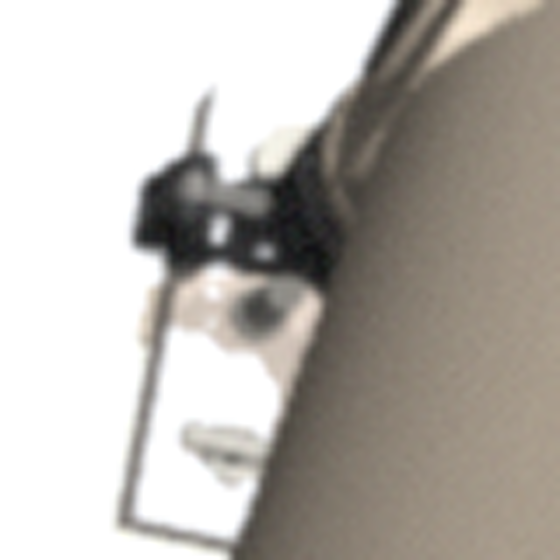

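Run:
```python
from h import *
a=cams.read_camera('scene')
for z in(.115,.128):print(atz(a,160+298/4.6,140+190/4.6,z))
print(atz(a,160+328/4.6,140+197/4.6,.095), status.get_obs()['eef_pos'])
```

```text
[ 0.51632196 -0.27177729  0.115     ]
[ 0.5270338  -0.27481934  0.128     ]
[ 0.52169171 -0.27270242  0.095     ] [ 0.52331303 -0.27661798  0.14168149]
```

Call:
{"method": "move_arm", "body": {"steps": [1,0,0,-2.5,0,0,0,1,0,0,-2.5,0,0,0,1,0,0,-1.1,0,0,0,-1,0,0,0,0,0,0,-1,0,0,0,0,0,0,-1,0,0,0,0,0,0], "newtons": 60}}

```text
t: 10.95
eef_pos: [0.5238, -0.2781, 0.0817]
tool_rot: [0.001, 0.103, 0.995, -0.0]
contact_force: [-0.5, -0.9, -0.5]
gripper_width: 0.512
```

Call:
{"method": "move_arm", "body": {"steps": [-1,0,0,0,0,0,0,-1,0,0,0,0,0,0,-1,0,0,0,0,0,0]}}

```text
t: 11.25
eef_pos: [0.5234, -0.278, 0.0813]
tool_rot: [0.001, 0.103, 0.995, -0.0]
contact_force: [-1.4, 0.4, 6.2]
gripper_width: 0.17
```

Run:
```python
from h import *
for n,f,r0,r1,c0,c1,s in (('scene','s14.png',180,290,140,230,5.4),):
    c=cams.read_camera(n); im=cv2.convertScaleAbs(cv2.cvtColor(c['pixels'],cv2.COLOR_RGB2BGR)[r0:r1,c0:c1],alpha=1.5)
    cv2.imwrite('pics/'+f,cv2.resize(im,None,fx=s,fy=s,interpolation=cv2.INTER_CUBIC)[:600])
o=status.get_obs();print(o['t'],o['eef_pos'],o['contact_force'],o['gripper_width'])
```

```text
11.3 [ 0.52340333 -0.27795995  0.08123916] [-1.73126208  0.12103855  6.51688741] 0.17016156156833084
```

View pics/s14.png

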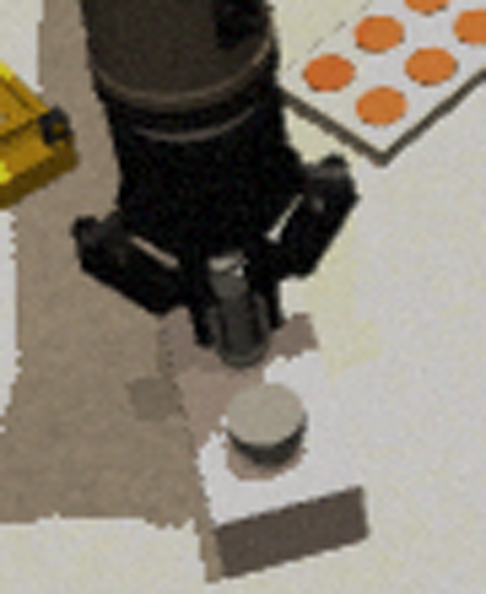

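Grasped (width .17 ≈ 14.5 mm). Lift straight up and look.

Call:
{"method": "move_arm", "body": {"steps": [-1,0,0,1,0,0,0,-1,0,0,2.5,0,0,0,-1,0,0,3.5,0,0,0,-1,0,0,2,0,0,0,-1,0,0,0,0,0,0], "newtons": 80}}

```text
t: 11.8
eef_pos: [0.5246, -0.2789, 0.174]
tool_rot: [0.003, 0.103, 0.995, -0.001]
contact_force: [0.6, -0.4, -0.8]
gripper_width: 0.169
```

Run:
```python
from h import *
for n,f,r0,r1,c0,c1,s in (('scene','s15.png',150,290,140,230,4.2),('top','t15.png',150,230,300,380,7)):
    c=cams.read_camera(n); im=cv2.convertScaleAbs(cv2.cvtColor(c['pixels'],cv2.COLOR_RGB2BGR)[r0:r1,c0:c1],alpha=1.8)
    cv2.imwrite('pics/'+f,cv2.resize(im,None,fx=s,fy=s,interpolation=cv2.INTER_CUBIC)[:600])
    print([(r['score'],r['position']) for r in models.place_of(n,'lock_pin_tip')])
o=status.get_obs();print(o['t'],o['eef_pos'],o['contact_force'],o['gripper_width'],o['torque'])
```

```text
[(0.59, [233.6, 179.1]), (0.51, [208.9, 285.9])]
[(0.49, [198.6, 256.9])]
12.0 [ 0.52212681 -0.27729326  0.16924065] [ 0.39734579 -0.22738054 -0.8733656 ] 0.16713882498444046 [0.00283641 0.03846256 0.00247982]
```

View pics/s15.png

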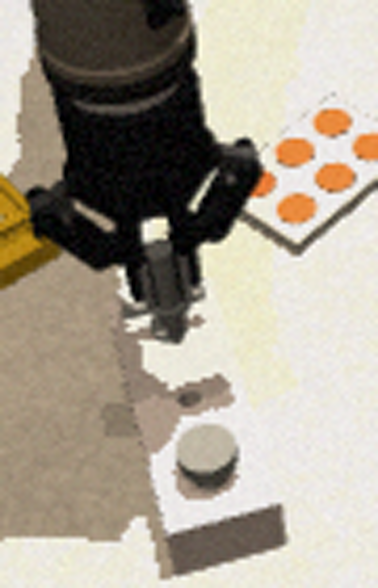

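View pics/t15.png

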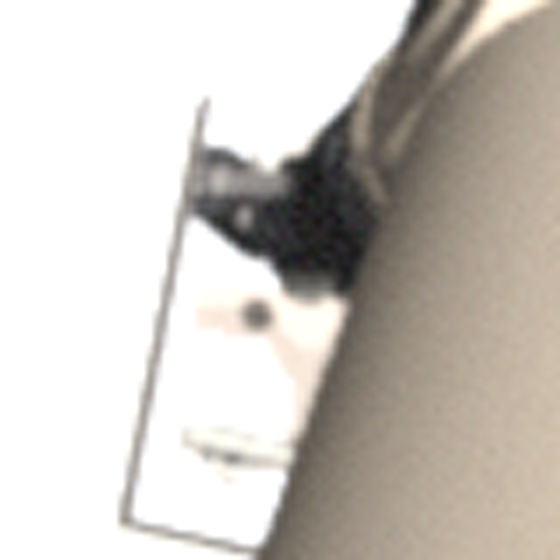

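Run:
```python
from h import *
np.set_printoptions(precision=4,suppress=True)
a=cams.read_camera('scene');b=cams.read_camera('top')
s=(150+398.5/4.2-.5,140+188.5/4.2-.5);t=(150+315.5/7-.5,300+258.5/7-.5)
print('standhole',tri(a,s,b,t),atz(a,*s,.045),atz(b,*t,.045))
tip=(150+340/4.2-.5,140+172/4.2-.5)
for z in(.096,.0985,.1):print('tip',atz(a,*tip,z))
top=(150+222/4.2-.5,140+155/4.2-.5)
print('griptop',atz(a,*top,.1825))
o=status.get_obs();print(o['t'],o['eef_pos'],o['tool_rot'])
```

```text
standhole (array([ 0.5223, -0.2768,  0.0432]), np.float64(0.0023377083779195728)) [ 0.5242 -0.2761  0.045 ] [ 0.5215 -0.2774  0.045 ]
tip [ 0.5168 -0.277   0.096 ]
tip [ 0.5188 -0.2775  0.0985]
tip [ 0.52   -0.2779  0.1   ]
griptop [ 0.5005 -0.2684  0.1825]
12.1 [ 0.5222 -0.2774  0.1691] [-0.0012  0.1029  0.9947  0.0003]
```

Call:
{"method": "move_arm", "body": {"steps": [-1,-0.2,4.5,0,0,0,0,-1,-0.2,4.5,0,0,0,0,-1,-0.2,4.5,0,0,0,0,-1,-0.2,4.6,0,0,0,0,-1,-0.2,4.7,0,0,0,0,-1,0,0,-2,0,0,0,-1,0,0,0,0,0,0,-1,0,0,0,0,0,0]}}

```text
t: 12.9
eef_pos: [0.5123, -0.0508, 0.1498]
tool_rot: [-0.001, 0.103, 0.995, -0.001]
contact_force: [0.1, -0.9, -0.9]
gripper_width: 0.168
```

Run:
```python
from h import *
for n,f,r0,r1,c0,c1,s in (('scene','s16.png',120,240,225,325,5),('top','t16.png',160,235,190,290,7)):
    c=cams.read_camera(n); im=cv2.convertScaleAbs(cv2.cvtColor(c['pixels'],cv2.COLOR_RGB2BGR)[r0:r1,c0:c1],alpha=1.8)
    cv2.imwrite('pics/'+f,cv2.resize(im,None,fx=s,fy=s,interpolation=cv2.INTER_CUBIC)[:600])
for i in range(3):
  o=status.get_obs();print(o['t'],o['eef_pos'],o['contact_force'],o['gripper_width'])
```

```text
13.0 [ 0.51304859 -0.05137759  0.15060106] [-0.09543073  0.1469996  -0.60531474] 0.1682899592648402
13.0 [ 0.51304859 -0.05137759  0.15060106] [-0.09543073  0.1469996  -0.60531474] 0.1682899592648402
13.0 [ 0.51304859 -0.05137759  0.15060106] [-0.09543073  0.1469996  -0.60531474] 0.1682899592648402
```

View pics/s16.png

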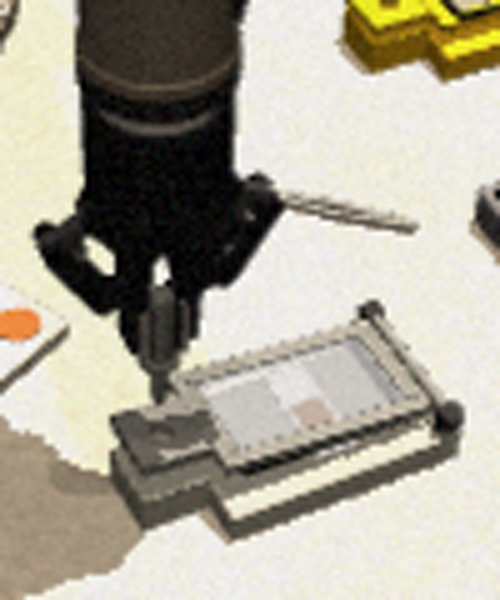

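View pics/t16.png

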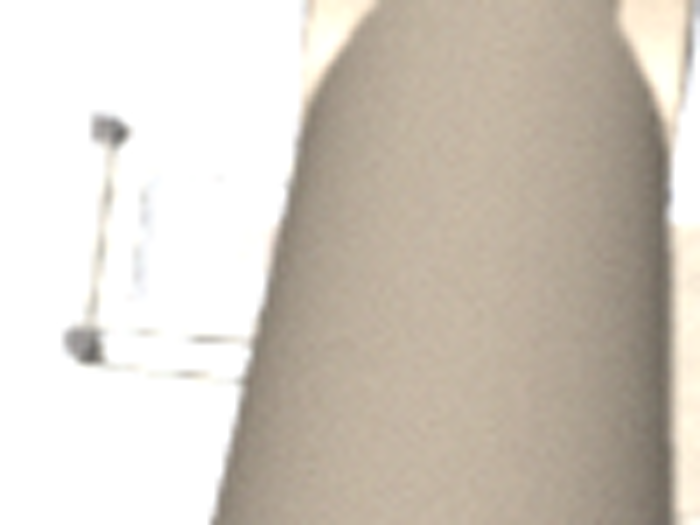

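Run:
```python
from h import *
a=cams.read_camera('scene')
tip=(120+398/5-.5,225+160.5/5-.5)
for z in(.077,.0795,.082):print('tip',atz(a,*tip,z))
h=(120+433.5/5-.5,225+160.5/5-.5)
print('hole',atz(a,*h,.053))
# proj expected: vertical line of the hole
for z in(.053,.08,.12,.165):
  r,c=proj(a,np.array([.5113,-.046,z]));print(z,(c+.5-225)*5,(r+.5-120)*5)
im=cv2.cvtColor(a['pixels'],cv2.COLOR_RGB2BGR)[170:225,240:280]
cv2.imwrite('pics/s17.png',cv2.resize(cv2.convertScaleAbs(im,alpha=2),None,fx=10,fy=10,interpolation=cv2.INTER_CUBIC))
print(status.get_obs()['eef_pos'])
```

```text
tip [ 0.50819394 -0.0447226   0.077     ]
tip [ 0.51019036 -0.04590568  0.0795    ]
tip [ 0.51218677 -0.04708876  0.082     ]
hole [ 0.51245456 -0.04736726  0.053     ]
0.053 161.5305799839183 431.2653026547116
0.08 161.3764297387101 398.70646403301475
0.12 161.13886698286308 348.52965490951846
0.165 160.8575824283153 289.11814761062544
[ 0.51319893 -0.05132536  0.15075525]
```

View pics/s17.png

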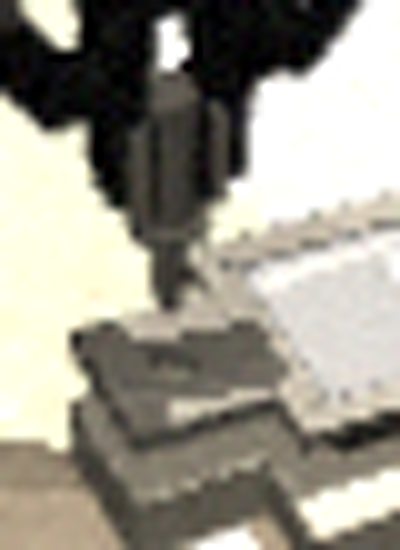

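Lateral alignment matches in the scene view; small correction, then lower and watch forces.

Call:
{"method": "move_arm", "body": {"steps": [-1,-0.17,0.14,0,0,0,0,-1,0,0,-1.5,0,0,0,-1,0,0,-0.7,0,0,0,-1,0,0,-0.5,0,0,0,-1,0,0,-0.5,0,0,0,-1,0,0,0,0,0,0]}}

```text
t: 13.65
eef_pos: [0.5109, -0.0485, 0.1179]
tool_rot: [-0.0, 0.103, 0.995, -0.0]
contact_force: [0.2, -0.1, -0.7]
gripper_width: 0.17
```

Run:
```python
from h import *
a=cams.read_camera('scene')
im=cv2.cvtColor(a['pixels'],cv2.COLOR_RGB2BGR)[170:225,240:280]
cv2.imwrite('pics/s18.png',cv2.resize(cv2.convertScaleAbs(im,alpha=2),None,fx=10,fy=10,interpolation=cv2.INTER_CUBIC))
o=status.get_obs();print(o['t'],o['eef_pos'],o['contact_force'],o['torque'])
```

```text
13.7 [ 0.51112802 -0.04844475  0.11818733] [-0.60053897  0.38906077 -0.09560091] [-0.01958432  0.00921495  0.01222825]
```

View pics/s18.png

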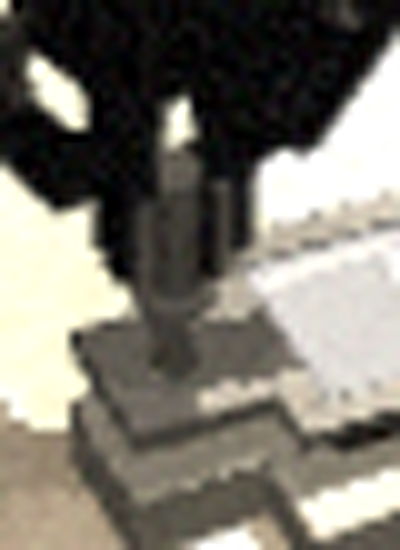

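Tip is in the lid hole without force. Continue.

Call:
{"method": "move_arm", "body": {"steps": [-1,0,0,-0.6,0,0,0,-1,0,0,-0.6,0,0,0,-1,0,0,0,0,0,0]}}

```text
t: 14.0
eef_pos: [0.5106, -0.0483, 0.1055]
tool_rot: [-0.001, 0.103, 0.995, -0.0]
contact_force: [-0.3, -0.1, -1.3]
gripper_width: 0.161
```

Call:
{"method": "move_arm", "body": {"steps": [-1,0,0,-0.6,0,0,0,-1,0,0,-0.5,0,0,0,-1,0,0,0,0,0,0]}}

```text
t: 14.3
eef_pos: [0.5107, -0.0484, 0.0945]
tool_rot: [-0.001, 0.103, 0.995, -0.0]
contact_force: [-0.1, -0.3, -0.1]
gripper_width: 0.164
```

Call:
{"method": "move_arm", "body": {"steps": [-1,0,0,-0.4,0,0,0,-1,0,0,-0.3,0,0,0,-1,0,0,0,0,0,0]}}

```text
t: 14.6
eef_pos: [0.5113, -0.0485, 0.0881]
tool_rot: [0.0, 0.103, 0.995, -0.0]
contact_force: [2.0, -0.2, 0.3]
gripper_width: 0.164
```

Call:
{"method": "move_arm", "body": {"steps": [-1,0,0,-0.3,0,0,0,-1,0,0,-0.3,0,0,0,-1,0,0,0,0,0,0]}}

```text
t: 14.9
eef_pos: [0.5113, -0.0488, 0.0821]
tool_rot: [0.0, 0.103, 0.995, -0.0]
contact_force: [0.0, -1.6, 2.0]
gripper_width: 0.161
```

Call:
{"method": "move_arm", "body": {"steps": [-1,0,0,-0.3,0,0,0,-1,0,0,-0.2,0,0,0,-1,0,0,0,0,0,0]}}

```text
t: 15.2
eef_pos: [0.5113, -0.0487, 0.0772]
tool_rot: [0.0, 0.103, 0.995, -0.0]
contact_force: [0.3, -3.0, 4.6]
gripper_width: 0.163
```

Call:
{"method": "move_arm", "body": {"steps": [-1,0,0,-0.15,0,0,0,-1,0,0,-0.1,0,0,0,-1,0,0,0,0,0,0]}}

```text
t: 15.5
eef_pos: [0.5115, -0.0487, 0.0758]
tool_rot: [0.0, 0.103, 0.995, 0.0]
contact_force: [-3.1, -2.7, 15.9]
gripper_width: 0.165
```

Call:
{"method": "move_arm", "body": {"steps": [-1,0,0,-0.07,0,0,0,-1,0,0,0,0,0,0,-1,0,0,0,0,0,0,-1,0,0,0,0,0,0]}}

```text
t: 15.9
eef_pos: [0.5116, -0.0487, 0.0756]
tool_rot: [0.0, 0.103, 0.995, 0.0]
contact_force: [-5.6, -2.9, 20.4]
gripper_width: 0.164
```

Run:
```python
from h import *
a=cams.read_camera('scene')
im=cv2.cvtColor(a['pixels'],cv2.COLOR_RGB2BGR)[155:235,235:335]
cv2.imwrite('pics/s19.png',cv2.resize(cv2.convertScaleAbs(im,alpha=1.8),None,fx=7,fy=7,interpolation=cv2.INTER_CUBIC))
snap('scene','s20.png')
o=status.get_obs();print(o['t'],o['eef_pos'],o['contact_force'],o['torque'],o['gripper_width'])
```

```text
16.0 [ 0.51153691 -0.04873196  0.07558939] [-5.14892771 -2.60344901 21.11889603] [-0.65231509  1.14733684  0.00820044] 0.16127365937766064
```

View pics/s19.png

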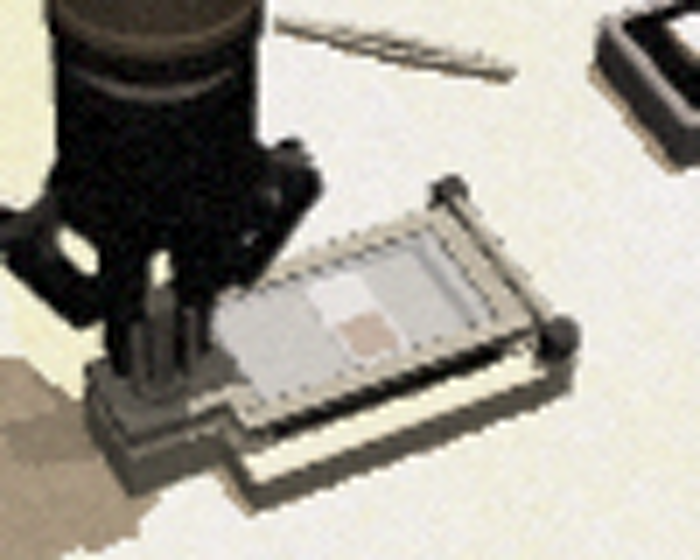

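View pics/s20.png

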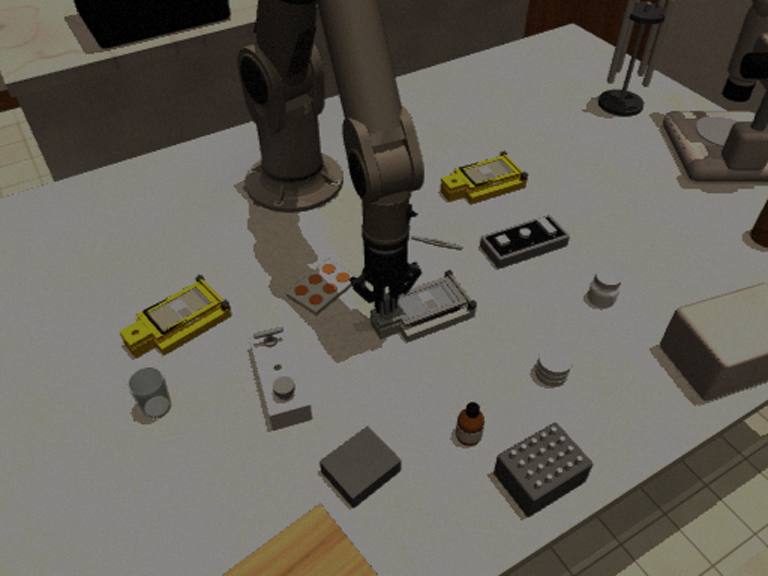

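Run:
```python
from h import *
a=cams.read_camera('scene')
im=cv2.cvtColor(a['pixels'],cv2.COLOR_RGB2BGR)[195:235,240:285]
im=cv2.resize(cv2.convertScaleAbs(im,alpha=2.2),None,fx=13,fy=13,interpolation=cv2.INTER_CUBIC)
ex=np.array([.996,-.09,0]);ey=np.array([.09,.996,0]);B=np.array([.5122,-.0468,0])
for z,col in((.04,(0,0,255)),(.032,(0,255,255)),(.026,(0,255,0)),(0,(255,0,0))):
  pts=[]
  for sx,sy in((-.022,-.022),(.022,-.022),(.022,.022)):
    r,c=proj(a,B+sx*ex+sy*ey+[0,0,z]);pts.append((int((c+.5-240)*13),int((r+.5-195)*13)))
  cv2.polylines(im,[np.array(pts)],False,col,1)
cv2.imwrite('pics/s21.png',im)
print(status.get_obs()['contact_force'])
```

```text
[-4.24846844 -3.46661154 20.60404275]
```

View pics/s21.png

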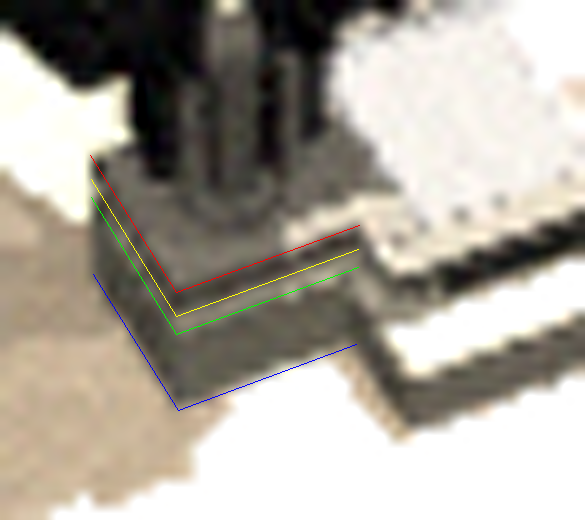

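The shut-lid overlay (red is the lid top at 40 mm, yellow its underside) matches the picture, and the pin collar sits on the lid. Handing in.

```bash
python3 -c "
from station import order
print(order.hand_in())"
```

```text
the job is handed in; nothing more can be done
None
```

I pressed and released the round, square and long keys in that order. I then swung the lid down onto its seal and pushed the lock pin through the lid's nose into the base. The job was handed in at about 16 s of the 58 s allowed, with the gripper still holding the pin and pressing it down.

- **Keys:** the push reached 17, 25 and 17 N in turn, and 5 N holds a key fully down. The pictures show the keys I wasn't pressing standing up.
- **Lid and pin:** at the end the pin was pressed down with about 20 N. The lid's nose lines up with the outline projected for a fully shut lid, and the collar sits on it. The pin went in with under 5 N until the collar bottomed out.
- **Other things on the bench:** in the last scene picture the other two pins are in the stand and everything else appears to be where it was.
- **Disagreements:**
  - The two cameras differed by about 3 mm, so I averaged them.
  - The point networks were up to about 20 mm off on some points, so I measured positions from the pictures myself.
  - The arm's position readings varied by 1–3 mm, and the top camera's view of the fit was blocked by the arm. The final alignment therefore relied on the scene camera and the force readings.

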